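# Unlatch the burn-in guard and swing its gate open

## Robot

A 6-joint arm with a two-finger parallel gripper is mounted at the origin on a cart in front of the work surface, level with it; the furniture and walls round the work are solid. World frame = base frame: x ahead of the robot, y to its left, z up, the work surface at z = 0. Lengths are in mm, angles in degrees, forces in N, time in s.
With the tool pointing down it reaches from about 300 to 850 mm from the base axis. Payload 4.2 kg.
Tool frame: the origin (TCP) lies midway between the tips of the shut fingers; the grasp point (between the pads) lies 19 mm behind it (env.grasp_offset is the distance from the TCP to the grasp point, in mm); z points along the fingers, y is the line along which they close (so a half turn about z gives the same grasp; the last joint's range is limited). The gripper opens to 91 mm and grips with 3 to 60 N. Pads are 32 mm wide; open, the fingers measure 118 mm over their backs; the gripper's body (76 mm by 178 mm) begins 60 mm behind the grasp point.
Start: joints at [-68.927, 18.312, 89.639, -0, 72.044, -1.146], TCP at [217.442, -532.318, 213.976] pointing down, gripper open.
Joint ranges: [-177.97, 177.97], [-48.28, 115.42], [12.27, 149.76], [-77.06, 257.06], [2.81, 150.46], [-146.56, 146.56]. Speed limits (degrees/s): [147.25, 147.25, 180, 180, 180, 180].

## Interface

Orientations are given as [roll, pitch, yaw] about the fixed x, y, z axes, in that order (R = Rz(yaw) Ry(pitch) Rx(roll)).
In Python, from workcell import env, optics gives the robot as it stands. The module is installed in compiled form; this text tells all that it offers.
- The arm moves only by the tool send_rows, never from a script. Its argument "targets" is a list that holds one entry, the list of rows, each a list of 7 numbers: the turn, a rotation vector about the world's x, y, z scaled (see below), then the shift along the world's x, y, z scaled (see below), then the closure, from -1 (fully open) to 1 (shut). In form: [[[rx, ry, rz, x, y, z, gripper], ...]]. A call has 1 to 12 rows; each row shifts and turns the commanded pose from where the row before left it; what a row does not reach is not made up. The controller multiplies each number of a shift by 0.2 m and each number of a turn by pi/2 rad. A row lasts 1/10 s, in which the tool goes at most 50 mm and 8.59 degrees, less where a joint would pass 70% of its speed; a pose out of reach is approached as far as the arm can. A call with a number of a shift or a turn outside -1 to 1 is refused whole. A call with a gripper value outside its range is refused whole. The fingers move at their own pace and stop on an object; "grip_force" is the grip in N (left out, the last holds). Time passes only in rows, so rows that do not move let the fingers close. It gives the time, the measured TCP pose, the force, the opening and the grip force at its end, in the units of the state.
- env.state(): the state, without advancing time (a new reading comes with each control period).
- optics.grab_frame(name): name is "scene" or "top"; returns (picture, depth): 480x640x3 uint8, red, green, blue; 480x640 float32, mm along the optical axis (not along the pixel's ray), 0 where there is no reading.
- optics.camera_info(name): a dict with "camera_matrix" (3x3 intrinsics, pixels), "R" (3x3) and "t" (3): a world point X has camera coordinates R X + t. Camera axes: x right, y down, z forward; pixel columns grow to the right and rows downward; lengths in mm; the calibration is good to about 2 mm. A picture is of the moment at which its call begins. camera_info takes no time and is no camera call.
- env.job_done(): hands the job in; it is judged then, once.
Trained networks look in the newest picture that a camera, given by its name, has taken for a name from the list of things; names that differ only in an ending like _2 or _b are one class to them, and where a whole thing is asked for, a point or a joint stands for the part that bears it (a point fixed in the world has none). Each returns a list of dicts, best first, with "conf" (0 to 1); they miss things now and then, are a little off and sometimes report something else, mostly with a low value. They report only what shows in the picture. A call takes as long as a camera call.
- optics.silhouettes(camera, name): "mask" (480x640 bool, what is visible of it) and "at" ([column, row] in pixels, amid what is visible of it).
- optics.place_of(camera, name): "at" ([column, row] in pixels: a listed point, or the origin of a listed thing).
The state is a dict: "time_s": time; "qpos": joint angles; "qvel": joint speeds; "effort": joint torques, N m; "ee_pos": TCP position; "ee_rot": TCP orientation; "force": force on the tool from outside, world axes, zero at the start; "torque": the same for the moment, N m; "gripper_width": finger opening in mm; "gripper_force": force on a finger pad.
Only numpy, scipy, OpenCV 4.12 (cv2) and the standard library are available. Lean on these libraries where they do the work, as an engineer would, in place of code of your own. Each camera call takes 0.05 s, during which the arm holds its last target. There are 200 camera calls.

## Task

The burn-in run is over: open the lamp guard so that the projector inside can be unloaded. Ease the gravity latch bar up by its knob, feel for the mouth of the catch, draw the gate out through it without wrenching the bar against the catch (never more than 15 N), then swing the gate open to about a right angle or beyond, let the bar drop back level, and leave the things lying round the guard where they are.

Things in the scene. Friction and masses are not known exactly. Their poses are not given: they have to be found in the camera images.
- cage: Lamp burn-in guard: grey wire cage on a 30 mm dark chassis, bolted to the bench, 156 mm deep, 272 wide, 156 high, lamp projector and ballast inside. Origin: centre of its underside. +x runs from its front (gate side, roughly facing the robot) to its back, +y to its left as one faces the gate, z up. 'Left' and 'right' below are as one faces the gate.
- gate_hinge (a point): Point on the gate's upright hinge axis, at the left front post (73 mm in front of the cage's origin, 108 mm to its left), 117 mm above the bench, the height of the latch bar.
- gate (a joint): Wire gate closing the front: 0 = shut, grows as its right-hand edge swings out towards the robot (clockwise from above), stop at 1.75 rad. 208 mm wide, heights 33 to 148 mm, front face 3 mm behind the hinge axis. Turns freely (friction 0.06 N m) and stays where left. From about 0.08 rad on the latch bar's end is clear of the catch.
- latch_bar (a joint): Gravity latch bar on the gate's front: 0 = level on its rest pin, grows as its right-hand end is lifted, stop at 0.30 rad. Flat steel, 5 mm thick, 12 mm high, 160 g; pivoted 48 mm right of the hinge axis, it runs 179 mm to the right from there, past the gate's edge into the catch. Let go, it drops back level by its weight.
- catch_post (a point): Front face of the right post, at bar height, 229 mm right of the hinge axis and 3 behind it. The catch sits here, 181 mm from the bar's pivot: a steel pocket round the bar's end, 3 mm play fore and aft, closed below and roofed above; in its front wall a 17 mm high mouth between tongue and lip, the bar's only way out. Screwed on in slots: its height is not measured. At the catch the bar must rise 7 to 28 mm to mid-mouth; mid-mouth is 7.5 mm below roof contact.
- knob (a point): Middle of the lift knob: a round dark steel knob that sticks straight out 42 mm from the latch bar's front face, 15 mm thick over its length with an 18 mm end; 125 mm along the bar from its pivot (so the knob rises 0.69 mm for each mm at the catch). This point is 21 mm out from the bar's face (27 mm in front of the hinge axis with the gate shut), 117 mm above the bench with the bar down.
- halo_ring_1: Bystander: white plastic halo (trim) ring, 99 x 108 mm, 9 mm high, lying flat in front of the gate. Origin: centre of its underside.
- tape_elec: Bystander: roll of black tape, 62 mm across, 19 mm high, lying flat in front of the gate. Origin: centre of its underside.
- bulb_1: Bystander: small halogen bulb standing on its collar, 32 mm across, 46 mm high. Origin: centre of its underside.
- relay: Bystander: black relay standing pins up, 30 x 28 mm, 37 mm high. Origin: centre of its underside.
- primer_bottle: Bystander: small brown dropper bottle, 33 mm across, 102 mm high. Origin: centre of its underside.
- screwdriver_3: Bystander: orange-and-black screwdriver, 145 mm long, 27 mm high. Origin: centre of its underside.
- brush_small: Bystander: small flux brush with a wooden handle, 155 mm long, 10 mm high. Origin: centre of its underside.

How it is judged (in metres and radians):
On the way:
1. the latch bar is out of its catch and the gate stands ajar (over 0.12 rad) (value of joint gate above 0.12 rad), for 0.1 s.
At the end, for the whole second after the job is handed in: The gate stands at rest at 1.35 rad (77 degrees) or more from shut, and the latch bar lies level again on its rest pin (under 0.03 rad) (value of joint gate above 1.35 rad and value of joint latch_bar below 0.03 rad and velocity of joint gate below 0.1 rad/s and not (velocity of joint gate below -0.1 rad/s)); the robot touches nothing.
It fails at once if the latch bar is forced against its catch (over 15 N) (contact force between latch_bar and cage above 15 N).
It fails at once if a thing beside the guard is shifted by more than 20 mm (distance of any of halo_ring_1, tape_elec, bulb_1, relay, primer_bottle, screwdriver_3, brush_small from where it was at the start of the episode above 0.02 m).
It also fails if it takes over 48 s, if anything falls off the work surface, if the arm or the gripper's body presses on something with over 40 N, if the wrist force passes 120 N, or if a joint passes its speed limit or range.

## Working session

There is one attempt and no reset: what is moved stays moved. The work goes in short steps, Python scripts to look and compute and a tool call to move; the robot and the scene stay as the last step left them, time stands still between calls to the robot, and variables do not carry over. Pictures are saved under pics/ and viewed, at most 10 in all, crops included, and the job is handed in when it is done.

Besides the shell and the picture viewer there is one more tool, called after "Emit:" by a JSON object that holds its "api" and its "payload", one argument or row to a line. send_rows: Moves the arm, as the interface text tells. Its arguments: {"type":"object","properties":{"targets":{"type":"array"},"grip_force":{"type":"number"}},"required":["targets"]}

```bash
mkdir -p pics
cat > h.py <<'E'
import numpy as np, cv2
from workcell import env, optics
def w(cam,px,depth):
    c=optics.camera_info(cam);K=np.array(c["camera_matrix"]);R=np.array(c["R"]);t=np.array(c["t"])
    u,v=px;d=depth
    return R.T@(np.array([(u-K[0,2])/K[0,0]*d,(v-K[1,2])/K[1,1]*d,d])-t)
def atz(cam,px,z):
    c=optics.camera_info(cam);R=np.array(c["R"]);t=np.array(c["t"])
    o=-R.T@t; r=w(cam,px,1.)-o
    return o+r*(z-o[2])/r[2]
def proj(cam,X):
    c=optics.camera_info(cam);p=np.array(c["camera_matrix"])@(np.array(c["R"])@np.array(X)+np.array(c["t"]));return p[:2]/p[2]
E
python3 - <<'E'
from h import *
np.set_printoptions(precision=1,suppress=True)
Z=dict(cage=0,gate_hinge=117,catch_post=117,knob=117,halo_ring_1=0,tape_elec=0,bulb_1=0,relay=0,primer_bottle=0,screwdriver_3=0,brush_small=0)
for cam in("scene","top"):
    im,d=optics.grab_frame(cam);cv2.imwrite(f"pics/{cam}0.png",im[:,:,::-1])
    c=optics.camera_info(cam);print(cam,-np.array(c["R"]).T@np.array(c["t"]))
    for n,z in Z.items():
        for r in optics.place_of(cam,n)[:2]:
            print(n,round(r["conf"],2),np.array(r["at"]),atz(cam,r["at"],z))
print(env.state())
E
```

```text
scene [-198.8  783.   707.7]
cage 0.61 [283.1 302.9] [579.  154.8   0. ]
gate_hinge 0.66 [253.4 290.1] [515.4 273.5 117. ]
catch_post 0.68 [356.4 251.6] [490.2  36.8 117. ]
catch_post 0.43 [255.2 289.2] [515.6 269.4 117. ]
knob 0.78 [337.8 265.1] [477.7 100.7 117. ]
halo_ring_1 0.82 [314.5 344.9] [436.1 196.4   0. ]
halo_ring_1 0.31 [363.9 325.9] [414.9  85.    0. ]
tape_elec 0.58 [366.1 326.6] [410.5  83.3   0. ]
tape_elec 0.43 [355.8 253.6] [ 621.  -103.1    0. ]
bulb_1 0.65 [227.8 362.3] [502.9 345.2   0. ]
relay 0.53 [198.3 317. ] [652.5 312.    0. ]
primer_bottle 0.79 [207.3 331.7] [601.2 324.4   0. ]
primer_bottle 0.6 [227.2 363.8] [500.3 348.3   0. ]
screwdriver_3 0.53 [350.8 235.8] [ 690.8 -156.6    0. ]
top [ 373.3   46.7 1036.2]
cage 0.82 [274.3 242.6] [589.1 153.6   0. ]
cage 0.72 [322.1 280. ] [510.6  40.3   0. ]
gate_hinge 0.66 [213.  258.2] [525.5 261.1 117. ]
catch_post 0.62 [319.1 280.1] [494.6  46.9 117. ]
knob 0.62 [292.3 284.3] [483.   99.3 117. ]
halo_ring_1 0.75 [248.8 310.6] [433.3 197.2   0. ]
tape_elec 0.57 [297.9 323.7] [411.6  87.5   0. ]
bulb_1 0.59 [182.5 283.7] [483.3 349.8   0. ]
bulb_1 0.54 [299.3 327.1] [404.4  83.9   0. ]
primer_bottle 0.41 [204.3 235.9] [594.9 313.8   0. ]
brush_small 0.59 [468.  247.8] [ 604.2 -285.8    0. ]
{'time_s': 1.2, 'qpos': array([-68.9,  18.3,  89.6,   0. ,  72. ,  -1.1]), 'qvel': array([ 0. , -0. , -0. , -0. ,  0.1,  0.1]), 'effort': array([  0. , -41.2, -23.2,   0.1,   0. ,   0. ]), 'ee_pos': array([ 217.4, -532.3,  214. ]), 'ee_rot': array([180. ,  -0. ,  22.2]), 'force': array([-0.4,  0. ,  0.6]), 'torque': array([-0., -0.,  0.]), 'gripper_force': 0.0, 'gripper_width': 91.46198103187217}
```

Run:
```python
import cv2
a=cv2.imread("pics/scene0.png");b=cv2.imread("pics/top0.png")
x=cv2.resize(a[180:420,160:460],(800,600),interpolation=3)[:, :]
cv2.imwrite("pics/s1.png",x)
cv2.imwrite("pics/t1.png",cv2.resize(b[180:390,150:430],(800,600),interpolation=3))
```

```text
(no output)
```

View pics/s1.png

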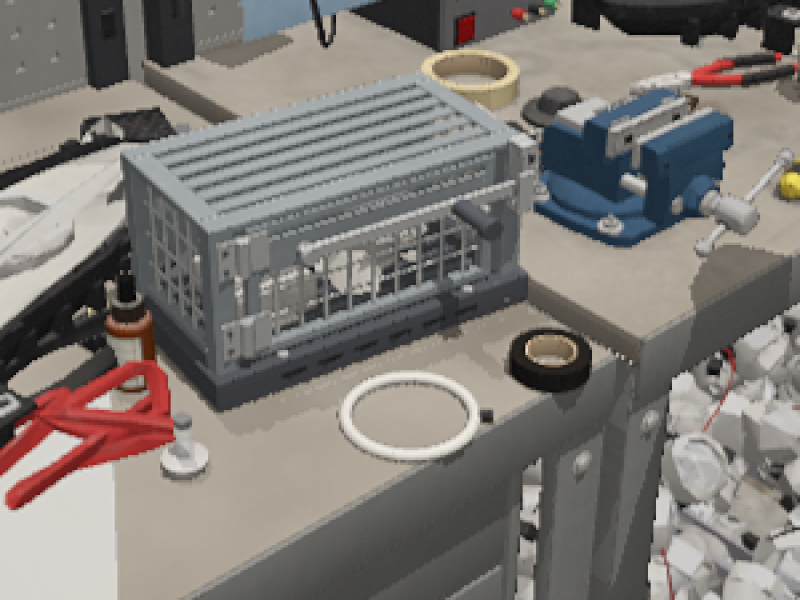

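View pics/t1.png

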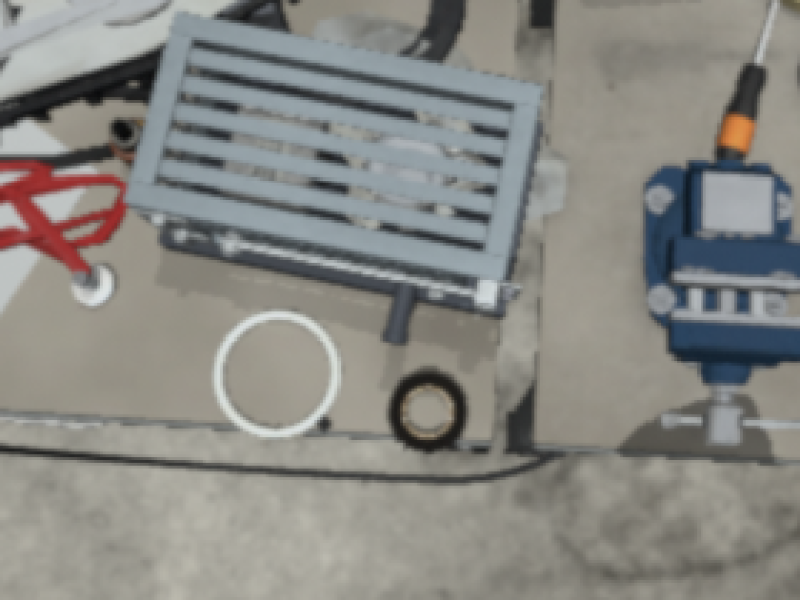

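The top picture shows the cage turned about -11° (roof front edge at crop 130,205 to 500,275). The knob runs from about (405,290) to (395,340) in the crop, with the tape and ring in front of it. Next I refine the cage pose from depth.

Run:
```python
from h import *
np.set_printoptions(precision=1,suppress=True)
def cloud(cam,d):
    c=optics.camera_info(cam);K=np.array(c["camera_matrix"]);R=np.array(c["R"]);t=np.array(c["t"])
    v,u=np.nonzero(d>0);z=d[v,u]
    P=np.stack([(u-K[0,2])/K[0,0]*z,(v-K[1,2])/K[1,1]*z,z],1);return (P-t)@R
for cam in("top","scene"):
    im,d=optics.grab_frame(cam);P=cloud(cam,d)
    roi=(P[:,0]>420)&(P[:,0]<720)&(P[:,1]>-10)&(P[:,1]<330)
    Q=P[roi];top=Q[(Q[:,2]>148)&(Q[:,2]<164)]
    r=cv2.minAreaRect(top[:,:2].astype(np.float32));print(cam,"roof z",np.median(top[:,2]),r)
    # knob
    k=(abs(P[:,0]-478)<40)&(abs(P[:,1]-100)<30)&(P[:,2]>100)&(P[:,2]<135)
    m=P[k];print("knobpts",len(m)); print(m[np.argsort(m[:,0])][::max(1,len(m)//25)])
```

```text
top roof z 155.78818439090279 ((572.7738037109375, 150.22311401367188), (273.6022644042969, 157.14100646972656), 81.6057357788086)
knobpts 341
[[451.4 101.1 123.8]
 [454.5 113.1 123.7]
 [456.7 115.4 120. ]
 [459.1 101.7 124.2]
 [462.4 107.6 126.3]
 [465.1  98.2 124.5]
 [469.1  98.5 123.1]
 [472.7 106.7 122.3]
 [476.3 100.8 128. ]
 [479.2  97.4 121.8]
 [482.7 103.5 122.5]
 [486.   78.5 108. ]
 [488.4 107.9 122. ]
 [490.2 107.9 123.4]
 [491.3  82.8 111.3]
 [492.5  70.7 123.4]
 [493.7  82.6 123.2]
 [495.   96.5 122. ]
 [496.3 116.6 118.5]
 [497.5 126.6 119.4]
 [498.5 102.7 123.1]
 [499.4  77.3 113. ]
 [500.5  85.3 116.2]
 [501.6  90.6 133.9]
 [503.2 103.3 117.4]
 [505.1 118.8 125.7]
 [507.2 128.2 107.3]]
scene roof z 155.25667521507083 ((571.6002807617188, 150.0822296142578), (277.35614013671875, 160.02761840820312), 81.30581665039062)
knobpts 499
[[448.8 104.9 123.6]
 [451.6 104.5 117.7]
 [452.5  98.1 114.6]
 [455.8 100.6 122.9]
 [461.5 111.  124.5]
 [468.  112.1 115.2]
 [474.5 111.4 120.8]
 [481.5 110.2 126. ]
 [486.3  80.5 107.3]
 [488.9 100.4 125.4]
 [490.2  80.2 123.7]
 [491.2 106.1 124.4]
 [492.5 110.  118.6]
 [494.2  89.9 123.4]
 [496.  114.6 116.6]
 [497.  108.4 120.4]
 [498.1 128.4 121.1]
 [499.   71.6 125.5]
 [499.9 121.5 122. ]
 [500.9  94.6 133.5]
 [501.7 112.1 124.2]
 [502.6 103.6 131.7]
 [503.6 107.8 126.2]
 [504.3 117.6 127.4]
 [505.1 122.2 133.3]
 [506.9 125.8 131.7]
 [509.2 128.2 100. ]]
```

Emit:
{"api": "send_rows", "payload": {
  "targets": [
    [[0,0,0.0922,0.0688,0.176,0.0,-1],[0,0,0.0922,0.0688,0.176,0.0,-1],[0,0,0.0922,0.0688,0.176,0.0,-1],[0,0,0.0922,0.0688,0.176,0.0,-1],[0,0,0.0922,0.0688,0.176,0.0,-1],[0,0,0.0922,0.0688,0.176,0.0,-1],[0,0,0.0922,0.0688,0.176,0.0,-1],[0,0,0.0922,0.0688,0.176,0.0,-1],[0,0,0.0922,0.0688,0.176,0.0,-1]]
  ]
}}

```text
time_s: 2.2
ee_pos: [341.6, -214.1, 214.2]
ee_rot: [180.0, 0.0, 97.2]
force: [1.3, 0.7, -0.4]
gripper_width: 91.3
gripper_force: 0.0
```

Emit:
{"api": "send_rows", "payload": {
  "targets": [
    [[0,0,0.0922,0.0688,0.176,0.0,-1],[0,0,0.0922,0.0688,0.176,0.0,-1],[0,0,0.0922,0.0688,0.176,0.0,-1],[0,0,0.0922,0.0688,0.176,0.0,-1],[0,0,0.0922,0.0688,0.176,0.0,-1],[0,0,0.0922,0.0688,0.176,0.0,-1],[0,0,0.0922,0.0688,0.176,0.0,-1],[0,0,0.0922,0.0688,0.176,0.0,-1],[0,0,0.0922,0.0688,0.176,0.0,-1],[0,0,0,0,0,0,-1]]
  ]
}}

```text
time_s: 3.2
ee_pos: [466.7, 104.8, 213.9]
ee_rot: [179.9, 0.1, 171.9]
force: [-0.4, -0.9, -0.1]
gripper_width: 91.3
gripper_force: 0.0
```

Emit:
{"api": "send_rows", "payload": {
  "targets": [
    [[0,0,0,0,0,-0.12,-1],[0,0,0,0,0,-0.18,-1],[0,0,0,0,0,0,-1],[0,0,0,0,0,0,-1],[0,0,0,0,0,0,-1]]
  ]
}}

```text
time_s: 3.7
ee_pos: [466.2, 101.1, 155.6]
ee_rot: [179.9, 0.2, 171.5]
force: [0.2, -0.2, 1.1]
gripper_width: 91.0
gripper_force: 0.0
```

Run:
```python
from h import *
np.set_printoptions(precision=1,suppress=True)
s=env.state();print(s["ee_pos"],s["ee_rot"],s["force"])
out=[]
for cam in("scene","top"):
    im,d=optics.grab_frame(cam)
    for n in("knob","catch_post","gate_hinge"):
        for r in optics.place_of(cam,n)[:2]: print(cam,n,round(r["conf"],2),atz(cam,r["at"],117))
    im=im[:,:,::-1].copy()
    q=proj(cam,[465,101,117]); u,v=map(int,q)
    c=im[v-75:v+75,u-100:u+100]; c=cv2.resize(c,(400,300),interpolation=3)
    for P,col in(((485,98,117),(0,0,255)),((444,104,117),(0,255,0))):
        p=(proj(cam,P)-[u-100,v-75])*2;cv2.circle(c,tuple(map(int,p)),3,col,-1)
    out.append(c)
cv2.imwrite("pics/a2.png",np.hstack(out))
```

```text
[466.2 101.1 155.6] [179.9   0.2 171.5] [ 0.2 -0.2  1.1]
scene knob 0.57 [479.1 102.8 117. ]
scene knob 0.41 [309.6 201.1 117. ]
scene catch_post 0.59 [493.   38.3 117. ]
scene gate_hinge 0.74 [519.9 269.9 117. ]
scene gate_hinge 0.72 [386.2 420.9 117. ]
top knob 0.68 [406.1  78.7 117. ]
top gate_hinge 0.71 [525.  262.3 117. ]
```

View pics/a2.png

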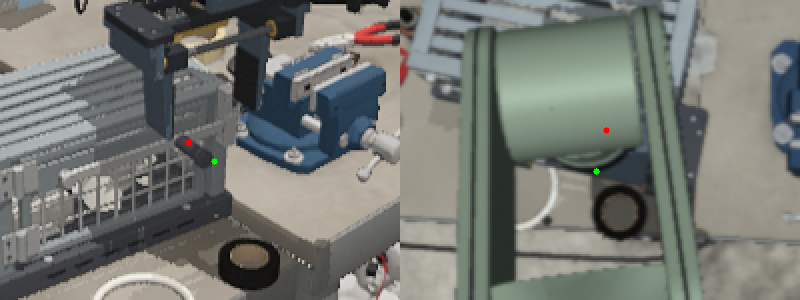

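Emit:
{"api": "send_rows", "payload": {
  "targets": [
    [[0,0,0,0.01,0,-0.1,-1],[0,0,0,0,0,-0.1,-1],[0,0,0,0,0,-0.08,-1],[0,0,0,0,0,0,-1],[0,0,0,0,0,0,-1]]
  ]
}}

```text
time_s: 4.6
ee_pos: [467.3, 101.3, 98.2]
ee_rot: [180.0, -0.0, 171.6]
force: [0.6, 0.6, 0.5]
gripper_width: 91.1
gripper_force: 0.0
```

Run:
```python
from h import *
s=env.state();print(s["ee_pos"],s["force"])
im,d=optics.grab_frame("scene")
u,v=map(int,proj("scene",[465,101,117]))
cv2.imwrite("pics/a3.png",cv2.resize(im[v-60:v+60,u-80:u+80,::-1],(800,600),interpolation=3))
```

```text
[467.3176029  101.33575038  98.22383356] [0.60598149 0.55088874 0.49492036]
```

View pics/a3.png

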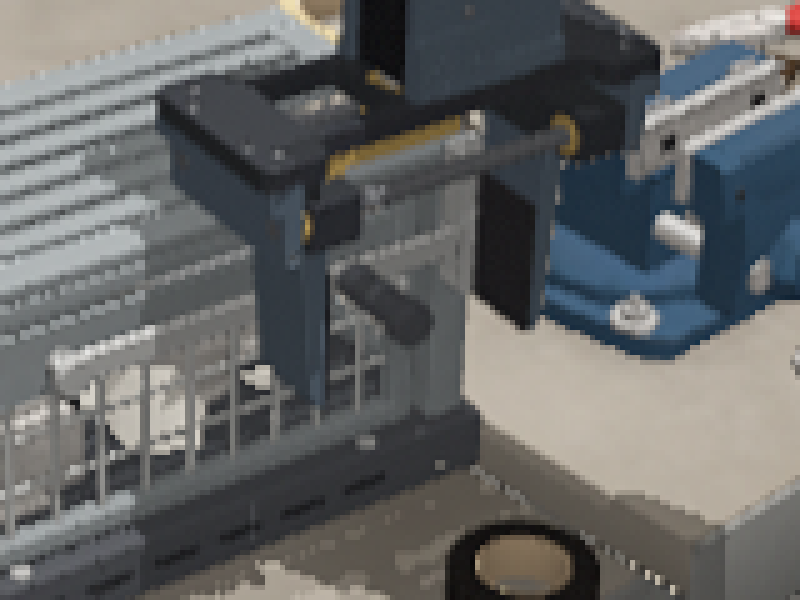

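Emit:
{"api": "send_rows", "payload": {
  "targets": [
    [[0,0,0,0,0,0,1],[0,0,0,0,0,0,1],[0,0,0,0,0,0,1],[0,0,0,0,0,0,1],[0,0,0,0,0,0,1],[0,0,0,0,0,0,1],[0,0,0,0,0,0,1],[0,0,0,0,0,0,1]]
  ],
  "grip_force": 10
}}

```text
time_s: 5.45
ee_pos: [467.1, 101.3, 97.9]
ee_rot: [180.0, -0.0, 171.6]
force: [-0.1, -0.2, -0.1]
gripper_width: 30.3
gripper_force: 0.0
```

Emit:
{"api": "send_rows", "payload": {
  "targets": [
    [[0,0,0,0,0,0,1],[0,0,0,0,0,0,1],[0,0,0,0,0,0,1],[0,0,0,0,0,0,1],[0,0,0,0,0,0,1]]
  ],
  "grip_force": 10
}}

```text
time_s: 5.95
ee_pos: [468.0, 106.2, 98.3]
ee_rot: [179.4, 0.0, 171.3]
force: [-0.1, 17.1, -1.1]
gripper_width: 17.4
gripper_force: 10.0
```

Emit:
{"api": "send_rows", "payload": {
  "targets": [
    [[0,0,0,0.003,0.025,0,1],[0,0,0,0,0,0,1],[0,0,0,0,0,0,1]]
  ]
}}

```text
time_s: 6.25
ee_pos: [467.9, 106.5, 97.9]
ee_rot: [180.0, 0.0, 171.6]
force: [0.6, 1.6, -2.0]
gripper_width: 16.9
gripper_force: 10.0
```

Emit:
{"api": "send_rows", "payload": {
  "targets": [
    [[0,0,0,0,0,0.005,1],[0,0,0,0,0,0.005,1],[0,0,0,0,0,0.005,1],[0,0,0,0,0,0.005,1],[0,0,0,0,0,0.005,1],[0,0,0,0,0,0.005,1],[0,0,0,0,0,0,1],[0,0,0,0,0,0,1]]
  ]
}}

```text
time_s: 7.05
ee_pos: [467.9, 106.6, 104.1]
ee_rot: [180.0, 0.0, 171.6]
force: [0.7, 5.2, -1.1]
gripper_width: 17.2
gripper_force: 10.0
```

Emit:
{"api": "send_rows", "payload": {
  "targets": [
    [[0,0,0,0,0.004,0.005,1],[0,0,0,0,0,0.005,1],[0,0,0,0,0,0.005,1],[0,0,0,0,0,0,1],[0,0,0,0,0,0,1]]
  ]
}}

```text
time_s: 7.55
ee_pos: [467.8, 106.9, 107.0]
ee_rot: [-180.0, 0.0, 171.6]
force: [0.9, 1.6, -2.0]
gripper_width: 17.2
gripper_force: 10.0
```

Emit:
{"api": "send_rows", "payload": {
  "targets": [
    [[0,0,0,0,0,0.005,1],[0,0,0,0,0,0,1],[0,0,0,0,0,0,1]]
  ]
}}

```text
time_s: 7.85
ee_pos: [467.7, 107.0, 108.0]
ee_rot: [-180.0, -0.0, 171.6]
force: [0.4, 1.6, -2.6]
gripper_width: 16.5
gripper_force: 10.0
```

Emit:
{"api": "send_rows", "payload": {
  "targets": [
    [[0,0,0,0,0,0.005,1],[0,0,0,0,0,0,1],[0,0,0,0,0,0,1]]
  ]
}}

```text
time_s: 8.15
ee_pos: [467.7, 107.1, 109.0]
ee_rot: [180.0, -0.0, 171.6]
force: [0.9, 2.3, -2.6]
gripper_width: 17.1
gripper_force: 10.0
```

Emit:
{"api": "send_rows", "payload": {
  "targets": [
    [[0,0,0,0,0.002,0.005,1],[0,0,0,0,0,0,1],[0,0,0,0,0,0,1]]
  ]
}}

```text
time_s: 8.45
ee_pos: [467.5, 107.3, 109.9]
ee_rot: [-180.0, -0.0, 171.6]
force: [0.3, -0.0, -2.4]
gripper_width: 17.4
gripper_force: 10.0
```

Emit:
{"api": "send_rows", "payload": {
  "targets": [
    [[0,0,0,0,0,0.005,1],[0,0,0,0,0,0,1],[0,0,0,0,0,0,1]]
  ]
}}

```text
time_s: 8.75
ee_pos: [467.5, 107.4, 111.0]
ee_rot: [-180.0, -0.0, 171.6]
force: [0.1, -0.4, -1.9]
gripper_width: 17.3
gripper_force: 10.0
```

Emit:
{"api": "send_rows", "payload": {
  "targets": [
    [[0,0,0,0,0,0.005,1],[0,0,0,0,0,0,1],[0,0,0,0,0,0,1]]
  ]
}}

```text
time_s: 9.05
ee_pos: [467.6, 107.4, 112.0]
ee_rot: [-180.0, -0.0, 171.6]
force: [-0.2, 0.2, -2.5]
gripper_width: 16.8
gripper_force: 10.0
```

Emit:
{"api": "send_rows", "payload": {
  "targets": [
    [[0,0,0,0,0,0.005,1],[0,0,0,0,0,0,1],[0,0,0,0,0,0,1]]
  ]
}}

```text
time_s: 9.35
ee_pos: [467.7, 107.5, 113.0]
ee_rot: [180.0, 0.0, 171.6]
force: [0.7, 1.0, -1.5]
gripper_width: 17.1
gripper_force: 10.0
```

Emit:
{"api": "send_rows", "payload": {
  "targets": [
    [[0,0,0,0,0,0.005,1],[0,0,0,0,0,0,1],[0,0,0,0,0,0,1]]
  ]
}}

```text
time_s: 9.65
ee_pos: [467.8, 107.6, 114.0]
ee_rot: [180.0, 0.0, 171.6]
force: [0.9, 1.1, -2.6]
gripper_width: 17.0
gripper_force: 10.0
```

Emit:
{"api": "send_rows", "payload": {
  "targets": [
    [[0,0,0,0,0,0.005,1],[0,0,0,0,0,0,1],[0,0,0,0,0,0,1]]
  ]
}}

```text
time_s: 9.95
ee_pos: [467.9, 107.6, 115.1]
ee_rot: [180.0, 0.0, 171.6]
force: [0.2, 1.5, -2.2]
gripper_width: 17.0
gripper_force: 10.0
```

Emit:
{"api": "send_rows", "payload": {
  "targets": [
    [[0,0,0,0,0.002,0.005,1],[0,0,0,0,0,0,1],[0,0,0,0,0,0,1]]
  ]
}}

```text
time_s: 10.25
ee_pos: [467.8, 107.8, 116.1]
ee_rot: [180.0, 0.0, 171.6]
force: [0.6, 0.4, -2.3]
gripper_width: 17.1
gripper_force: 10.0
```

Emit:
{"api": "send_rows", "payload": {
  "targets": [
    [[0,0,0,0,0,0.005,1],[0,0,0,0,0,0,1],[0,0,0,0,0,0,1]]
  ]
}}

```text
time_s: 10.55
ee_pos: [467.8, 108.0, 117.0]
ee_rot: [180.0, 0.0, 171.6]
force: [1.8, 1.7, -2.6]
gripper_width: 17.3
gripper_force: 10.0
```

Run:
```python
from h import *
im,d=optics.grab_frame("scene")
u,v=map(int,proj("scene",[465,101,117]))
cv2.imwrite("pics/a4.png",cv2.resize(im[v-60:v+60,u-80:u+80,::-1],(800,600),interpolation=3))
```

```text
(no output)
```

View pics/a4.png

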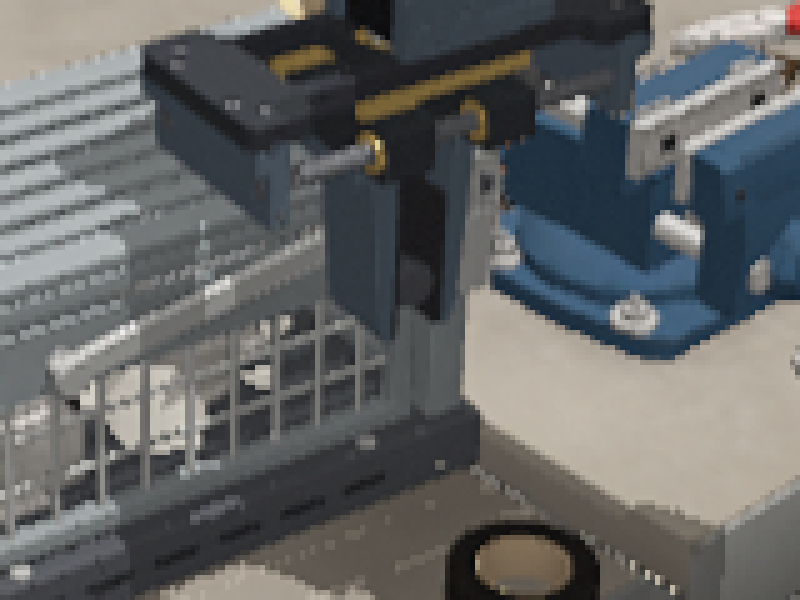

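The bar tilts up with the knob, whose round end shows between the pads at (418,270), so the grip holds. I keep feeling for the roof.

Emit:
{"api": "send_rows", "payload": {
  "targets": [
    [[0,0,0,0,0.002,0.005,1],[0,0,0,0,0,0,1],[0,0,0,0,0,0,1]]
  ]
}}

```text
time_s: 10.9
ee_pos: [467.7, 108.2, 118.0]
ee_rot: [-180.0, -0.0, 171.6]
force: [-0.2, 0.8, -2.2]
gripper_width: 17.0
gripper_force: 10.0
```

Emit:
{"api": "send_rows", "payload": {
  "targets": [
    [[0,0,0,0,0,0.005,1],[0,0,0,0,0,0,1],[0,0,0,0,0,0,1]]
  ]
}}

```text
time_s: 11.2
ee_pos: [467.7, 108.3, 119.0]
ee_rot: [180.0, -0.0, 171.6]
force: [0.6, 1.0, -2.4]
gripper_width: 17.2
gripper_force: 10.0
```

Emit:
{"api": "send_rows", "payload": {
  "targets": [
    [[0,0,0,0,0.002,0.005,1],[0,0,0,0,0,0,1],[0,0,0,0,0,0,1]]
  ]
}}

```text
time_s: 11.5
ee_pos: [467.6, 108.5, 120.0]
ee_rot: [-180.0, -0.0, 171.6]
force: [-0.3, 0.5, -2.3]
gripper_width: 16.8
gripper_force: 10.0
```

Emit:
{"api": "send_rows", "payload": {
  "targets": [
    [[0,0,0,0,0,0.005,1],[0,0,0,0,0,0,1],[0,0,0,0,0,0,1]]
  ]
}}

```text
time_s: 11.8
ee_pos: [467.7, 108.7, 121.0]
ee_rot: [180.0, -0.0, 171.6]
force: [-0.4, 0.4, -2.1]
gripper_width: 17.3
gripper_force: 10.0
```

Emit:
{"api": "send_rows", "payload": {
  "targets": [
    [[0,0,0,0,0.002,0.005,1],[0,0,0,0,0,0,1],[0,0,0,0,0,0,1]]
  ]
}}

```text
time_s: 12.1
ee_pos: [467.6, 108.9, 122.0]
ee_rot: [-180.0, -0.0, 171.6]
force: [0.5, -0.7, -1.2]
gripper_width: 17.3
gripper_force: 10.0
```

Emit:
{"api": "send_rows", "payload": {
  "targets": [
    [[0,0,0,0,0,0.005,1],[0,0,0,0,0,0,1],[0,0,0,0,0,0,1]]
  ]
}}

```text
time_s: 12.4
ee_pos: [467.5, 109.0, 122.6]
ee_rot: [-180.0, -0.0, 171.6]
force: [1.0, -0.6, -7.3]
gripper_width: 16.8
gripper_force: 10.0
```

Emit:
{"api": "send_rows", "payload": {
  "targets": [
    [[0,0,0,0,-0.002,-0.01,1],[0,0,0,0,-0.002,-0.01,1],[0,0,0,0,-0.001,-0.009,1],[0,0,0,0,0,0,1],[0,0,0,0,0,0,1]]
  ]
}}

```text
time_s: 12.9
ee_pos: [467.8, 108.0, 117.4]
ee_rot: [180.0, 0.0, 171.6]
force: [-0.4, -1.8, -1.1]
gripper_width: 17.2
gripper_force: 10.0
```

Emit:
{"api": "send_rows", "payload": {
  "targets": [
    [[0,0,-0.0064,-0.0082,0.0027,0,1],[0,0,-0.0064,-0.0082,0.0027,0,1],[0,0,0,0,0,0,1]]
  ]
}}

```text
time_s: 13.2
ee_pos: [464.2, 109.3, 117.3]
ee_rot: [180.0, -0.0, 170.4]
force: [-0.5, -1.1, -0.8]
gripper_width: 17.1
gripper_force: 10.0
```

Emit:
{"api": "send_rows", "payload": {
  "targets": [
    [[0,0,-0.0064,-0.0082,0.0028,0,1],[0,0,0,0,0,0,1],[0,0,0,0,0,0,1]]
  ]
}}

```text
time_s: 13.5
ee_pos: [462.7, 109.9, 117.2]
ee_rot: [180.0, -0.0, 169.9]
force: [-1.0, 0.5, -0.1]
gripper_width: 17.3
gripper_force: 10.0
```

Emit:
{"api": "send_rows", "payload": {
  "targets": [
    [[0,0,-0.0064,-0.0082,0.0028,0,1],[0,0,0,0,0,0,1],[0,0,0,0,0,0,1]]
  ]
}}

```text
time_s: 13.8
ee_pos: [461.1, 110.5, 117.2]
ee_rot: [180.0, -0.0, 169.3]
force: [-0.2, 0.0, -0.2]
gripper_width: 16.7
gripper_force: 10.0
```

Emit:
{"api": "send_rows", "payload": {
  "targets": [
    [[0,0,-0.0064,-0.0082,0.0028,0,1],[0,0,0,0,0,0,1],[0,0,0,0,0,0,1]]
  ]
}}

```text
time_s: 14.1
ee_pos: [459.6, 111.1, 117.2]
ee_rot: [180.0, 0.0, 168.7]
force: [0.4, 1.4, 0.4]
gripper_width: 17.1
gripper_force: 10.0
```

Emit:
{"api": "send_rows", "payload": {
  "targets": [
    [[0,0,-0.0064,-0.0082,0.0029,0,1],[0,0,-0.0064,-0.0082,0.0029,0,1],[0,0,0,0,0,0,1]]
  ]
}}

```text
time_s: 14.4
ee_pos: [456.3, 112.4, 117.3]
ee_rot: [179.9, 0.0, 167.5]
force: [-0.3, 1.7, -0.7]
gripper_width: 17.0
gripper_force: 10.0
```

Emit:
{"api": "send_rows", "payload": {
  "targets": [
    [[0,0,-0.0064,-0.0081,0.003,0,1],[0,0,-0.0064,-0.0081,0.003,0,1],[0,0,-0.0064,-0.0081,0.003,0,1],[0,0,-0.0064,-0.0081,0.0031,0,1],[0,0,-0.0064,-0.0081,0.0031,0,1],[0,0,-0.0064,-0.0081,0.0031,0,1],[0,0,-0.0064,-0.0081,0.0032,0,1],[0,0,-0.0064,-0.0081,0.0032,0,1],[0,0,0,0,0,0,1]]
  ]
}}

```text
time_s: 15.3
ee_pos: [444.3, 118.1, 117.5]
ee_rot: [179.8, 0.1, 162.9]
force: [3.8, 5.9, -1.7]
gripper_width: 16.7
gripper_force: 10.0
```

Run:
```python
from h import *
im,d=optics.grab_frame("scene")
u,v=map(int,proj("scene",[465,131,117]))
cv2.imwrite("pics/a5.png",cv2.resize(im[v-75:v+75,u-100:u+100,::-1],(800,600),interpolation=3))
s=env.state();H=np.array([522.7,272.3]);r=s["ee_pos"][:2]-H
print(s["ee_pos"],np.degrees(np.arctan2(r[1],r[0])),np.hypot(*r))
```

```text
[444.26375778 118.06617349 117.56182357] -116.95579838893194 173.03270596594942
```

View pics/a5.png

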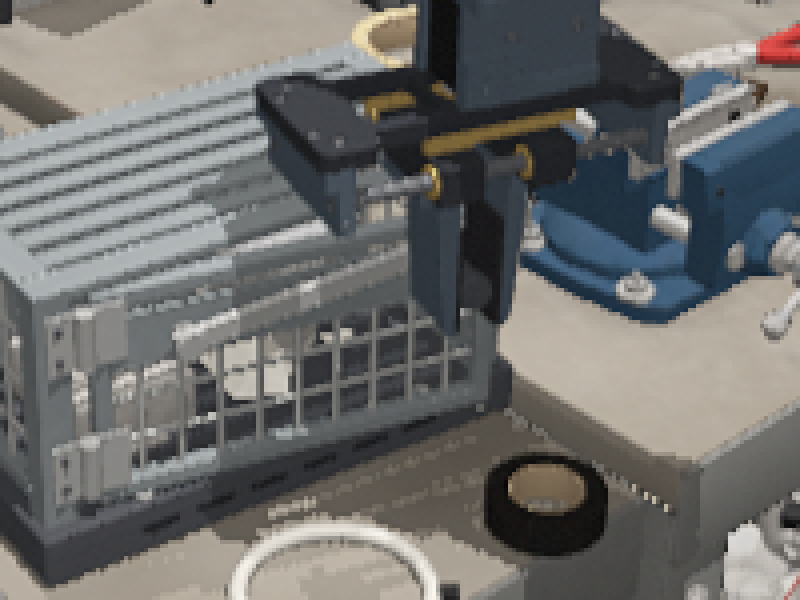

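Emit:
{"api": "send_rows", "payload": {
  "targets": [
    [[0,0,0,0.005,0.009,0,1],[0,0,0,0,0,0,1]]
  ]
}}

```text
time_s: 15.55
ee_pos: [443.7, 118.4, 117.0]
ee_rot: [-179.9, -0.0, 163.0]
force: [0.6, 0.6, -0.3]
gripper_width: 16.9
gripper_force: 10.0
```

Run:
```python
import numpy as np
R=173;a=np.radians(-121)-0.085*np.arange(17)
p=R*np.stack([np.cos(a),np.sin(a)],1)
print(np.round(np.diff(p,axis=0)/200,4).tolist(), -0.085/(np.pi/2))
```

```text
[[-0.0613, 0.0405], [-0.0577, 0.0456], [-0.0536, 0.0503], [-0.0491, 0.0547], [-0.0443, 0.0586], [-0.0392, 0.0622], [-0.0338, 0.0653], [-0.0281, 0.0679], [-0.0222, 0.0701], [-0.0162, 0.0717], [-0.0101, 0.0728], [-0.0038, 0.0734], [0.0024, 0.0735], [0.0086, 0.073], [0.0148, 0.072], [0.0209, 0.0705]] -0.05411268065124442
```

Emit:
{"api": "send_rows", "payload": {
  "targets": [
    [[0,0,-0.0541,-0.0613,0.0405,0,1],[0,0,-0.0541,-0.0577,0.0456,0,1],[0,0,-0.0541,-0.0536,0.0503,0,1],[0,0,0,0,0,0,1],[0,0,0,0,0,0,1]]
  ]
}}

```text
time_s: 16.05
ee_pos: [407.2, 144.3, 116.5]
ee_rot: [-179.6, -0.2, 148.5]
force: [-3.6, -3.9, 0.8]
gripper_width: 17.2
gripper_force: 10.0
```

Emit:
{"api": "send_rows", "payload": {
  "targets": [
    [[0,0,-0.0541,-0.0561,0.0469,0,1],[0,0,-0.0541,-0.0464,0.057,0,1],[0,0,-0.0541,-0.0413,0.0608,0,1],[0,0,0,0,0,0,1],[0,0,0,0,0,0,1]]
  ]
}}

```text
time_s: 16.55
ee_pos: [379.0, 177.6, 116.5]
ee_rot: [-179.7, -0.1, 133.9]
force: [-5.7, -1.9, 0.6]
gripper_width: 17.1
gripper_force: 10.0
```

Emit:
{"api": "send_rows", "payload": {
  "targets": [
    [[0,0,-0.0541,-0.0448,0.0583,0,1],[0,0,-0.0541,-0.0322,0.0658,0,1],[0,0,-0.0541,-0.0265,0.0683,0,1],[0,0,-0.0541,-0.0207,0.0703,0,1],[0,0,0,0,0,0,1],[0,0,0,0,0,0,1]]
  ]
}}

```text
time_s: 17.15
ee_pos: [355.9, 231.1, 116.9]
ee_rot: [-179.9, 0.0, 114.4]
force: [-3.1, -0.2, -0.3]
gripper_width: 17.0
gripper_force: 10.0
```

Emit:
{"api": "send_rows", "payload": {
  "targets": [
    [[0,0,-0.0541,-0.0191,0.0718,0,1],[0,0,-0.0541,-0.0084,0.0728,0,1],[0,0,-0.0541,-0.0023,0.0733,0,1],[0,0,-0.0541,0.004,0.0732,0,1],[0,0,0,0,0,0,1],[0,0,0,0,0,0,1]]
  ]
}}

```text
time_s: 17.75
ee_pos: [351.5, 289.6, 117.1]
ee_rot: [180.0, -0.0, 94.9]
force: [-1.3, 1.5, -0.9]
gripper_width: 16.8
gripper_force: 10.0
```

Emit:
{"api": "send_rows", "payload": {
  "targets": [
    [[0,0,-0.0541,0.0102,0.0726,0,1],[0,0,-0.0541,0.0162,0.0715,0,1],[0,0,0,0,0,0,1],[0,0,0,0,0,0,1],[0,0,0,0,0,0,1]]
  ]
}}

```text
time_s: 18.25
ee_pos: [356.5, 317.9, 117.2]
ee_rot: [180.0, 0.0, 85.1]
force: [-1.5, 2.1, -1.0]
gripper_width: 17.0
gripper_force: 10.0
```

Emit:
{"api": "send_rows", "payload": {
  "targets": [
    [[0,0,0,-0.002,0,-0.015,1],[0,0,0,-0.002,0,-0.015,1],[0,0,0,-0.002,0,-0.015,1],[0,0,0,-0.002,0,-0.015,1],[0,0,0,0,0,-0.015,1],[0,0,0,0,0,-0.015,1],[0,0,0,0,0,0,1],[0,0,0,0,0,0,1]]
  ]
}}

```text
time_s: 19.05
ee_pos: [355.4, 318.9, 99.3]
ee_rot: [179.9, -0.0, 85.0]
force: [3.8, -0.6, 0.9]
gripper_width: 17.0
gripper_force: 10.0
```

Emit:
{"api": "send_rows", "payload": {
  "targets": [
    [[0,0,0,0,0,0,0.5],[0,0,0,0,0,0,0],[0,0,0,0,0,0,-0.5],[0,0,0,0,0,0,-1],[0,0,0,0,0,0,-1],[0,0,0,0,0,0,-1],[0,0,0,0,0,0,-1],[0,0,0,0,0,0,-1]]
  ]
}}

```text
time_s: 19.85
ee_pos: [354.7, 318.6, 99.2]
ee_rot: [180.0, -0.0, 85.0]
force: [0.6, 0.1, 0.2]
gripper_width: 76.0
gripper_force: 0.0
```

Released; now straight up and check.

Emit:
{"api": "send_rows", "payload": {
  "targets": [
    [[0,0,0,0,0,0,-1],[0,0,0,0,0,0,-1],[0,0,0,0,0,0.05,-1],[0,0,0,0,0,0.1,-1],[0,0,0,0,0,0.15,-1],[0,0,0,0,0,0.2,-1],[0,0,0,0,0,0.1,-1],[0,0,0,0,0,0,-1],[0,0,0,0,0,0,-1]]
  ]
}}

```text
time_s: 20.75
ee_pos: [354.5, 318.4, 219.4]
ee_rot: [180.0, -0.0, 85.0]
force: [-0.7, 0.0, -0.1]
gripper_width: 91.5
gripper_force: 0.0
```

Run:
```python
from h import *
im,d=optics.grab_frame("scene")
cv2.imwrite("pics/a6.png",cv2.resize(im[150:450,120:520,::-1],(800,600),interpolation=3))
print(env.state()["force"])
for n in("knob","gate_hinge"):
    for r in optics.place_of("scene",n)[:2]: print(n,r["conf"],atz("scene",r["at"],117))
```

```text
[-0.41583926  0.15375405 -0.49337108]
knob 0.71 [354.3443864  309.03352789 117.        ]
knob 0.54 [468.82716488 394.59339308 117.        ]
gate_hinge 0.71 [524.65048147 269.48848243 117.        ]
```

View pics/a6.png

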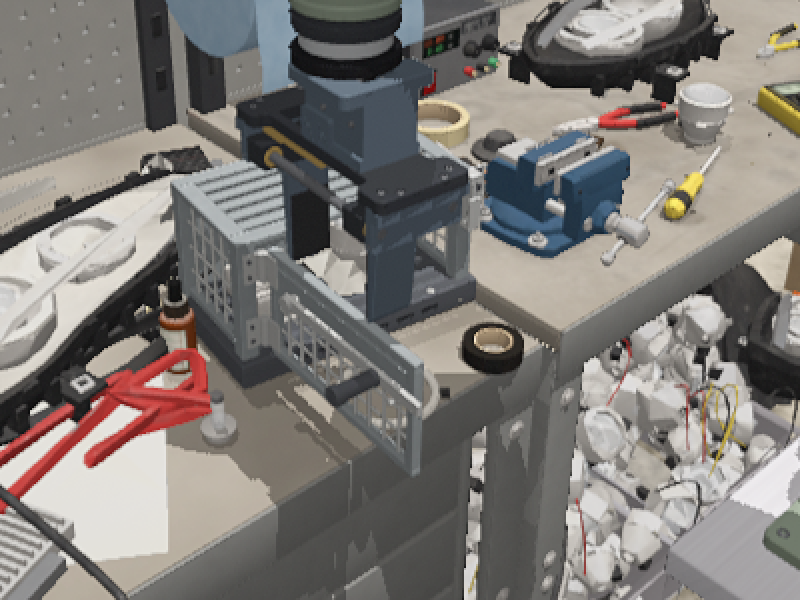

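The gate stands open at about 87°: the knob is at (355,385), the bar is level, the bystanders are in place and the gripper is clear.

```bash
python3 -c "
from workcell import env
print(env.job_done())"
```

```text
the job is handed in; nothing more can be done
None
```

The lamp guard's gate is open at about 87° with the latch bar back level, the things round it look undisturbed, and the job is handed in; the hand-in call gave no verdict.

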